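Check-weigh a pail of castings on the spring weighing hook

ROBOT

A 6-joint arm with a two-finger parallel gripper is mounted at the origin on the work surface. World frame = base frame: x ahead of the robot, y to its left, z up, the work surface at z = 0. Lengths are in m, angles in rad, forces in N, time in s.
With the tool pointing down it reaches from about 0.275 to 0.825 m from the base axis. Payload 4.9 kg.
Tool frame: the origin (TCP) lies at the very end of the fingers, on their centre line; the grasp point (between the pads) lies 19 mm behind it; z points along the fingers, y is the line along which they close (so a half turn about z gives the same grasp; the last joint's range is limited). The gripper opens to 85 mm and grips with 20 to 120 N. Pads are 22 mm wide; open, the fingers measure 114 mm over their backs; the gripper's body (76 mm by 85 mm) begins 54 mm behind the grasp point. The pads swing forward as they close: fully open they stand 13 mm farther back than shut.
Start: joints at [-1.48, 0.326, -0.193, 1.052, 0, 1.437], TCP at [0.123, -0.536, 0.205] pointing down, gripper open.
Joint ranges: [-2.65, 2.65], [-0.97, 1.79], [-1.3, 1.35], [-1.93, 2.1], [-1.47, 1.37], [-3.14, 3.14]. Speed limits (rad/s): [2.57, 2.57, 3.14, 3.14, 3.14, 3.14].

INTERFACE

Orientations are given as a 3x3 rotation matrix whose columns are the frame's x, y, z axes.
In Python, from cell import * gives the robot as it stands.
- The arm moves only by the tool apply_moves, never from a script. Its argument "moves" is a list of rows, each a list of 3 entries, a list of its own where there are three numbers: the shift along the tool's x, y, z in m, then the turn, a rotation vector about the tool's x, y, z in rad, then the opening, from 0 (shut) to 1 (fully open). In form: [[[tx, ty, tz], [wx, wy, wz], claw], ...]. A call has 1 to 20 rows; each row shifts and turns the commanded pose from where the row before left it, along the tool's axes as they then stand; what a row does not reach is not made up. A row lasts 1/8 s, in which the tool goes at most 62.5 mm and 10.7 degrees, less where a joint would pass 70% of its speed; a pose out of reach is approached as far as the arm can. A call is refused whole if a number of a shift passes 0.0625 or a number of a turn 0.188, either way. A call with a gripper value outside its range is refused whole. The fingers move at their own pace and stop on an object; "force" is the grip in N (left out, the last holds). Time passes only in rows, so rows that do not move let the fingers close. It gives the time, the measured TCP pose, the force, the opening and the grip force at its end, in the units of the state.
- get_state(): the state, without advancing time (a new reading comes with each control period).
- snapshot(name): name is "side" or "top"; returns (picture, depth): 400x640x3 uint8, red, green, blue; 400x640 float32, m along the optical axis (not along the pixel's ray), 0 where there is no reading.
- camera_model(name): a dict with "mtx" (3x3 intrinsics, pixels), "k1" (the pictures are not rectified: a ray, as slopes to the right and down, at radius r is drawn at 1 + k1 r^2 times it, then the intrinsics apply), "cam_to_world" (4x4, takes a point from camera to world coordinates). Camera axes: x right, y down, z forward; pixel columns grow to the right and rows downward; lengths in m; the calibration is good to about 2 mm. A picture is of the moment at which its call begins. camera_model takes no time and is no camera call.
- job_done(): hands the job in; it is judged then, once.
Trained networks look in the newest picture that a camera, given by its name, has taken for a name from the list of things; names that differ only in an ending like _2 or _b are one class to them, and where a whole thing is asked for, a point or a joint stands for the part that bears it (a point fixed in the world has none). Each returns a list of dicts, best first, with "confidence" (0 to 1); they miss things now and then, are a little off and sometimes report something else, mostly with a low value. They report only what shows in the picture. A call takes as long as a camera call. They do not tell look-alikes from the thing itself.
- look_for(target, camera): "at" ([x, y, z] in m, in world coordinates, good to about 4 mm: the middle of the surface that is visible of it).
- trace(target, camera): "region" (400x640 bool, what is visible of it).
The state is a dict: "t": time; "joint_positions": joint angles; "joint_velocities": joint speeds; "tau": joint torques, N m; "tcp_pos": TCP position; "ee_rot": TCP orientation; "ft_force": force on the tool from outside, world axes, zero at the start; "torque": the same for the moment, N m; "width": finger opening in m; "finger_force": force on a finger pad.
Only numpy, scipy, OpenCV 4.12 (cv2) and the standard library are available. Lean on these libraries where they do the work, as an engineer would, in place of code of your own. Each camera call takes 0.05 s, during which the arm holds its last target. There are 200 camera calls.

TASK

Weigh the blue pail of castings: hang it by its black handle bar in the dip of the yellow hook on the spring weighing post, easing its weight over slowly and letting go only once the spring carries it, so that the hook neither drops nor springs back when you let go. Leave the pail hanging free, level and still, never tip it on the way, and leave the orange pail and the bottle where they stand.

Things in the scene. Friction and masses are not known exactly. Their poses are not given: they have to be found in the camera images.
- blue_pail: Blue open pail of castings (0.2 to 0.85 kg, unknown), 116 mm across the rim, 70 mm high. Rigid upright bail: 7 mm steel rods at y = -60 and +60 mm carry a black round handle bar along y, 12 mm thick, 124 mm long, centreline 160 mm above the underside; the window below it is 113 mm wide, 84 mm high. Origin: centre of the underside; z up, y along the bar.
- blue_pail_bar (a point): Middle of the blue pail's handle bar, on its centreline (axes as the pail's: y along the bar).
- stand: Spring weighing post fixed to the bench: 130 mm square base, 12 mm thick; 32 mm grey tube (40 mm collar) to 164 mm height; from it rises a 20 mm rod with a yellow hook of 10 mm round bar pointing to the stand's -x: level for 65 mm, then a dip 14 mm lower, then an upturned tip 131 mm out, 28 mm above the dip (centrelines). Origin: underside of the base on the post's axis; z up.
- hook_seat (a point): Middle of the hook's dip (flat from 94 to 110 mm from the post's axis), on the centreline of its bar, 102 mm from the post's axis, at 270 mm height unloaded; it goes down with the hook. A handle bar lying in it has its centreline 11 mm higher. Axes as the stand's.
- weigh_hook (a joint): How far the sprung hook has been pulled down from its rest (m): 0 unloaded, 0.1 at the bottom stop; the spring gives about 100 N/m (about 10 mm for each newton hung on it).
- orange_pail: Orange pail of the same make and size as the blue one, a bystander. Origin: centre of the underside.
- oil_bottle: Clear bottle with red cap, 60 mm across, 170 mm high, a bystander. Origin: centre of the underside.
Things that resemble listed ones, but are neither listed nor needed, are in the scene too. Of the things that look like the blue_pail, take the one that is farthest to the robot's right at the start.

How it is judged:
By the outcome, as a careful person would: the job done as asked, in the order asked, and still so for the second after the job is handed in, with the robot touching nothing.
It also fails if it takes over 58 s, if anything falls off the work surface, if the arm or the gripper's body presses on something with over 40 N, if the wrist force passes 120 N, or if a joint passes its speed limit or range.

## Working session

There is one attempt and no reset: what is moved stays moved. The work goes in short steps, Python scripts to look and compute and a tool call to move; the robot and the scene stay as the last step left them, time stands still between calls to the robot, and variables do not carry over. Pictures are saved under pics/ and viewed, at most 10 in all, crops included, and the job is handed in when it is done.

Besides the shell and the picture viewer there is one more tool, called by a JSON object that holds its "api" and its "payload", one argument or row to a line. apply_moves: Moves the arm, as the interface text tells. Its arguments: {"type":"object","properties":{"moves":{"type":"array","items":{"type":"array"}},"force":{"type":"number"}},"required":["moves"]}

```bash
mkdir -p pics; cat > h.py <<'E'
from cell import *
import numpy as np, cv2
def world(name,depth,us,vs):
    c=camera_model(name);K=np.array(c["mtx"]);k=c["k1"];T=np.array(c["cam_to_world"])
    us=np.asarray(us,float);vs=np.asarray(vs,float)
    p=cv2.undistortPoints(np.stack([us,vs],-1).reshape(-1,1,2),K,np.array([k,0,0,0,0.]))[:,0]
    d=depth[vs.astype(int),us.astype(int)]
    P=np.c_[p*d[:,None],d]
    return (P@T[:3,:3].T+T[:3,3])[d>0]
E
python3 - <<'E'
from h import *
for n in("side","top"):
    im,d=snapshot(n);cv2.imwrite(f"pics/{n}0.png",im[:,:,::-1]);np.save(n+"0.npy",d)
    print(n,np.round(camera_model(n)["cam_to_world"],3).tolist())
    for t in("blue_pail","blue_pail_bar","stand","hook_seat","orange_pail","oil_bottle"):
        print(n,t,[(np.round(o["at"],3).tolist(),round(o["confidence"],2)) for o in look_for(t,n)])
s=get_state();print({k:np.round(v,3).tolist() for k,v in s.items()})
E
```

```text
side [[-0.861, -0.329, 0.389, -0.083], [-0.509, 0.589, -0.627, 0.991], [-0.022, -0.738, -0.675, 1.183], [0.0, 0.0, 0.0, 1.0]]
side blue_pail [([0.462, 0.45, 0.057], 0.75), ([0.434, 0.254, 0.059], 0.6), ([0.253, 0.394, 0.057], 0.58)]
side blue_pail_bar [([0.462, 0.445, 0.059], 0.95), ([0.684, 0.017, 0.014], 0.56), ([0.433, 0.247, 0.056], 0.55)]
side stand [([0.68, 0.019, 0.014], 0.89)]
side hook_seat [([0.686, 0.011, 0.271], 0.55)]
side orange_pail [([0.448, -0.268, 0.055], 0.61)]
side oil_bottle [([0.634, -0.249, 0.087], 0.76)]
top [[-0.021, -0.994, 0.109, 0.35], [-1.0, 0.021, -0.004, 0.055], [0.002, -0.109, -0.994, 1.608], [0.0, 0.0, 0.0, 1.0]]
top blue_pail [([0.441, 0.25, 0.057], 0.94), ([0.457, 0.447, 0.06], 0.66), ([0.266, 0.394, 0.058], 0.56)]
top blue_pail_bar [([0.442, 0.256, 0.06], 0.8), ([0.264, 0.396, 0.058], 0.7)]
top stand [([0.682, 0.011, 0.014], 0.85)]
top hook_seat [([0.666, 0.001, 0.289], 0.85), ([0.64, -0.261, 0.112], 0.43)]
top orange_pail [([0.451, -0.294, 0.051], 0.66)]
top oil_bottle [([0.638, -0.259, 0.111], 0.86)]
{'t': 0.7, 'joint_positions': [-1.48, 0.326, -0.193, 1.052, 0.0, 1.437], 'joint_velocities': [0.001, 0.0, -0.0, 0.0, 0.001, 0.001], 'tau': [-0.001, -44.32, 26.271, 0.001, -0.0, -0.0], 'tcp_pos': [0.123, -0.536, 0.205], 'ee_rot': [[0.975, 0.223, 0.0], [0.223, -0.975, -0.0], [0.0, 0.0, -1.0]], 'ft_force': [0.07, 1.12, 0.432], 'torque': [0.003, -0.037, -0.033], 'finger_force': 0.0, 'width': 0.086}
```

View pics/side0.png

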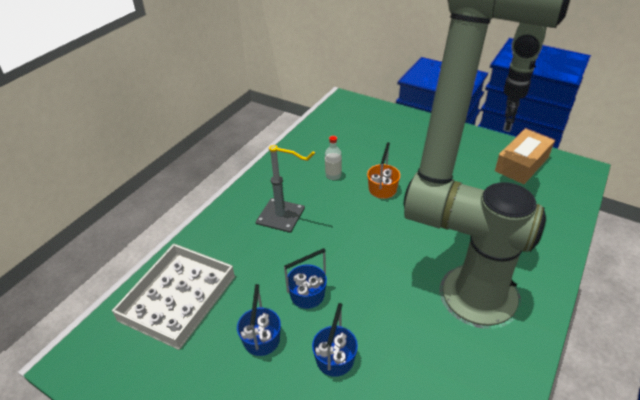

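View pics/top0.png

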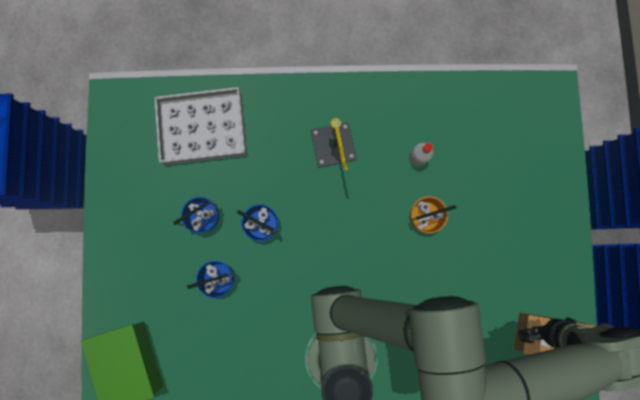

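Side view: blue pails at (307,285), (260,330) and (335,348); stand base at (280,215), hook tip at (313,154); orange pail at (384,180), bottle at (333,160). Top view: blue pails at (260,223), (200,215) and (215,279); hook from (336,123) to (345,168).
Candidates for the blue pail, in top pixels: (260,223) at y=0.25, (215,279) at y=0.39, (200,215) at y=0.45. The blue bins off the table don't count. The one farthest to the robot's right (smallest y) is (260,223), so I choose that.

```bash
cat > m.py <<'E'
from h import *
def seg(n,im,d):
    v,u=np.mgrid[0:400,0:640]; u=u.ravel();v=v.ravel()
    ok=d[v,u]>0;u=u[ok];v=v[ok]
    P=world(n,d,u,v);C=im[v,u].astype(int);return P,C
def line(P):
    c=P.mean(0);w=np.linalg.svd(P-c)[2][0];t=(P-c)@w;return c,w,c+w*t.min(),c+w*t.max()
def pail(P,C,x,y):
    near=np.hypot(P[:,0]-x,P[:,1]-y)<.1
    b=near&(P[:,2]>.14)&(P[:,2]<.2)&(C.max(1)<75)
    rim=near&(P[:,2]>.055)&(P[:,2]<.08)&(C[:,2]>C[:,0]+50)
    return P[b],P[rim]
def hook(P,C):
    return P[(C[:,0]>110)&(C[:,1]>80)&(C[:,2]<70)&(C[:,0]>2.2*C[:,2])&(P[:,2]>.12)&(np.hypot(P[:,0]-.65,P[:,1])<.2)]
E
python3 - <<'E'
from m import *
r=lambda a:np.round(a,4).tolist()
for n in("side","top"):
    im,d=snapshot(n);P,C=seg(n,im,d)
    b,rim=pail(P,C,.44,.252)
    print(n,"bar",len(b),*map(r,line(b)) if len(b)>3 else ()); print(" zs",r(np.percentile(b[:,2],[5,50,95])))
    if len(rim)>10:
        (cx,cy),R=cv2.minEnclosingCircle(rim[:,:2].astype(np.float32));print(" rim",len(rim),cx,cy,R,r(rim[:,2].max()))
    h=hook(P,C);print(" hook",len(h),*map(r,line(h)))
    c,w,_,_=line(h);o=np.argsort(h[:,0]);print(r(h[o][::max(1,len(h)//14)]))
    base=P[(abs(P[:,2]-.012)<.006)&(np.hypot(P[:,0]-.68,P[:,1]-.01)<.11)&(C.max(1)-C.min(1)<25)]
    print(" base",len(base),cv2.minAreaRect(base[:,:2].astype(np.float32)))
    col=P[(P[:,2]>.05)&(P[:,2]<.15)&(np.hypot(P[:,0]-.69,P[:,1]-.01)<.05)];print(" tube",len(col),r(col.mean(0)))
    u,v=((307,275) if n=="side" else (260,223))
    cv2.imwrite(f"pics/c_{n}.png",cv2.resize(im[v-50:v+50,u-60:u+60,::-1],None,fx=5,fy=5,interpolation=cv2.INTER_CUBIC))
a=cv2.imread("pics/c_side.png");b=cv2.imread("pics/c_top.png");cv2.imwrite("pics/close1.png",cv2.resize(np.hstack([a,b]),(800,333)))
E
```

```text
side bar 136 [0.4357, 0.2534, 0.1645] [0.483, 0.8756, 0.0068] [0.4065, 0.2005, 0.1641] [0.4647, 0.306, 0.1649]
 zs [0.1601, 0.1647, 0.1681]
 rim 360 0.43696868419647217 0.25050780177116394 0.060166746377944946 0.0765
 hook 149 [0.6324, 0.0034, 0.2853] [-0.9773, -0.2094, -0.0312] [0.6993, 0.0177, 0.2874] [0.562, -0.0117, 0.283]
[[0.5616, -0.0128, 0.3019], [0.5715, -0.0111, 0.2885], [0.5798, -0.0071, 0.2844], [0.5925, -0.0038, 0.2708], [0.602, -0.008, 0.2757], [0.6099, 0.0015, 0.2792], [0.6195, 0.0027, 0.2839], [0.6275, 0.0065, 0.2872], [0.6398, 0.0036, 0.2921], [0.649, 0.0066, 0.287], [0.6578, 0.0094, 0.2895], [0.6681, 0.0106, 0.2866], [0.6786, 0.0107, 0.2904], [0.6839, 0.0239, 0.2933], [0.691, -0.0012, 0.286]]
 base 820 ((0.6920197606086731, 0.012565739452838898), (0.12913236021995544, 0.1332564502954483), 10.39217758178711)
 tube 221 [0.6859, 0.0206, 0.1005]
top bar 147 [0.4385, 0.2503, 0.1639] [-0.4955, -0.8686, -0.003] [0.4674, 0.301, 0.1641] [0.4068, 0.1947, 0.1637]
 zs [0.1582, 0.1641, 0.1688]
 rim 192 0.43836599588394165 0.2488640695810318 0.058086369186639786 0.079
 hook 183 [0.6395, -0.0001, 0.2849] [-0.9823, -0.1843, -0.0348] [0.7062, 0.0124, 0.2873] [0.5635, -0.0143, 0.2822]
[[0.5629, -0.0149, 0.3021], [0.5764, -0.0105, 0.2876], [0.5901, -0.0088, 0.2728], [0.6004, -0.0089, 0.2776], [0.6112, -0.0008, 0.2802], [0.6208, -0.0035, 0.2878], [0.6305, -0.0068, 0.281], [0.6405, 0.0042, 0.2871], [0.6526, -0.0018, 0.2828], [0.6607, 0.0063, 0.2846], [0.6705, 0.0035, 0.2903], [0.6795, 0.0114, 0.2885], [0.6884, 0.0194, 0.2874], [0.6969, -0.0028, 0.2856], [0.7057, 0.0135, 0.2856]]
 base 973 ((0.6943652629852295, 0.010117851197719574), (0.1300635039806366, 0.12854240834712982), 10.520240783691406)
 tube 53 [0.6819, 0.0132, 0.0918]
```

View pics/close1.png

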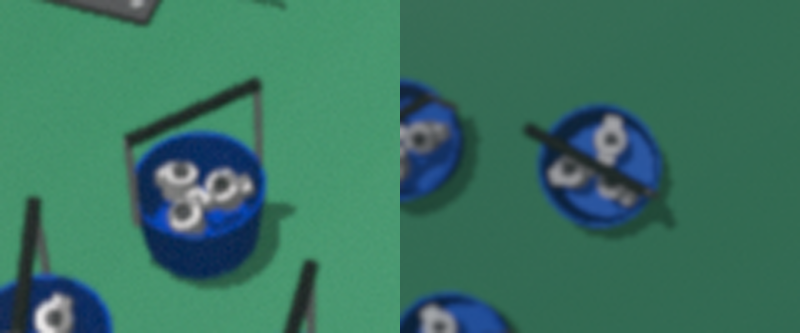

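The crop shows the chosen pail alone and upright, with its bar running from (130,138) to (258,85) in the left panel. The bar's middle is at about (0.437, 0.251, 0.160) with its axis at 60.7°. The stand axis is at (0.693, 0.0115) with yaw 10.5°, so the seat is at (0.593, -0.007, 0.270). Both agree with the text. I'll grip 28 mm off the bar's middle, on the right side, so that the fingers straddle clear of the hook.

{"api": "apply_moves", "payload": {
  "moves": [
    [[0, 0, -0.05], [0, 0, 0], 1],
    [[0, 0, -0.05], [0, 0, 0], 1],
    [[0.0258, -0.0376, 0], [0, 0, 0], 1],
    [[0.0258, -0.0376, 0], [0, 0, 0], 1],
    [[0.0258, -0.0376, 0], [0, 0, 0], 1],
    [[0.0258, -0.0376, 0], [0, 0, 0], 1],
    [[0.0258, -0.0376, 0], [0, 0, 0], 1],
    [[0.0258, -0.0376, 0], [0, 0, 0], 1],
    [[0.0258, -0.0376, 0], [0, 0, 0], 1],
    [[0.0258, -0.0376, 0], [0, 0, 0], 1],
    [[0.0258, -0.0376, 0], [0, 0, 0], 1],
    [[0.0258, -0.0376, 0], [0, 0, 0], 1],
    [[0.0258, -0.0376, 0], [0, 0, 0], 1],
    [[0.0258, -0.0376, 0], [0, 0, 0], 1],
    [[0.0258, -0.0376, 0], [0, 0, 0], 1],
    [[0.0258, -0.0376, 0], [0, 0, 0], 1],
    [[0.0258, -0.0376, 0], [0, 0, 0], 1],
    [[0.0258, -0.0376, 0], [0, 0, 0], 1],
    [[0.0258, -0.0376, 0], [0, 0, 0], 1],
    [[0.0258, -0.0376, 0], [0, 0, 0], 1]
  ]
}}

```text
t: 3.3
tcp_pos: [0.4313, 0.2015, 0.3052]
ee_rot: [[0.965, 0.263, -0.006], [0.263, -0.965, 0.023], [0.0, -0.024, -1.0]]
ft_force: [0.1, -0.1, 0.0]
width: 0.0858
finger_force: 0.0
```

{"api": "apply_moves", "payload": {
  "moves": [
    [[0, 0, 0], [0, 0, -0.167], 1],
    [[0, 0, 0], [0, 0, -0.167], 1],
    [[0, 0, 0], [0, 0, -0.167], 1],
    [[0, 0, 0], [0, 0, -0.167], 1],
    [[0, 0, 0], [0, 0, -0.167], 1],
    [[0, 0, 0], [0, 0, 0], 1]
  ]
}}

```text
t: 4.05
tcp_pos: [0.4311, 0.1996, 0.3052]
ee_rot: [[0.457, 0.889, -0.006], [0.889, -0.457, 0.023], [0.017, -0.016, -1.0]]
ft_force: [-0.3, -0.1, 0.2]
width: 0.0857
finger_force: 0.0
```

```bash
cat > go.py <<'E'
from h import *
def to(x,y,z,yaw):
    s=get_state();R=np.array(s["ee_rot"]);p=np.array(s["tcp_pos"])
    cy=np.degrees(np.arctan2(R[1,0],R[0,0]))
    print("t",round(s["t"],2),"tcp",np.round(p,4),"yaw",round(cy,2),"down",np.round(R[:,2],3))
    print("tool shift",np.round(R.T@(np.array([x,y,z])-p),4),"turn z",round(-np.radians((yaw-cy+180)%360-180),4))
    print("j",np.round(s["joint_positions"],2),"ft",np.round(s["ft_force"],2),"tq",np.round(s["torque"],3),"w",round(s["width"],4),"ff",round(s["finger_force"],1))
E
python3 -c "
from go import *
to(.4238,.2266,.141,60.7)"
```

```text
t 4.05 tcp [0.4311 0.1996 0.3052] yaw 62.77 down [-0.006  0.023 -1.   ]
tool shift [ 0.0178 -0.0162  0.1648] turn z 0.0361
j [ 0.26  0.13 -0.19  1.25  0.02  2.31] ft [-0.29 -0.13  0.22] tq [0.007 0.034 0.003] w 0.0857 ff 0.0
```

{"api": "apply_moves", "payload": {
  "moves": [
    [[0, 0, 0], [-0.016, -0.018, 0.036], 1],
    [[0.009, -0.008, 0.02], [0, 0, 0], 1],
    [[0.009, -0.008, 0.03], [0, 0, 0], 1],
    [[0, 0, 0.02], [0, 0, 0], 1],
    [[0, 0, 0], [0, 0, 0], 1]
  ]
}}

```text
t: 4.68
tcp_pos: [0.4247, 0.2228, 0.2339]
ee_rot: [[0.489, 0.872, -0.004], [0.872, -0.489, -0.002], [-0.003, -0.002, -1.0]]
ft_force: [0.5, 0.3, 0.8]
width: 0.0854
finger_force: 0.0
```

```bash
python3 -c "
from go import *
to(.4238,.2266,.141,60.7)"
```

```text
t 4.67 tcp [0.4247 0.2228 0.2339] yaw 60.71 down [-0.004 -0.002 -1.   ]
tool shift [ 0.0032 -0.0025  0.0929] turn z 0.0003
j [ 0.33  0.18 -0.31  1.08 -0.    2.41] ft [0.47 0.27 0.82] tq [-0.059  0.014  0.019] w 0.0854 ff 0.0
```

{"api": "apply_moves", "payload": {
  "moves": [
    [[0.003, -0.002, 0.02], [0, 0, 0], 1],
    [[0, 0, 0.03], [0, 0, 0], 1],
    [[0, 0, 0.025], [0, 0, 0], 1],
    [[0, 0, 0.018], [0, 0, 0], 1],
    [[0, 0, 0], [0, 0, 0], 1],
    [[0, 0, 0], [0, 0, 0], 0.5],
    [[0, 0, 0], [0, 0, 0], 0.3]
  ],
  "force": 30
}}

```text
t: 5.55
tcp_pos: [0.4265, 0.2269, 0.1434]
ee_rot: [[0.488, 0.873, 0.001], [0.873, -0.488, -0.0], [0.001, 0.001, -1.0]]
ft_force: [0.5, -0.8, -0.3]
width: 0.0514
finger_force: 0.0
```

```bash
python3 -c "
from go import *
to(.4238,.2266,.141,60.7)
im,d=snapshot('side');cv2.imwrite('pics/g1.png',cv2.resize(im[200:340,220:400,::-1],None,fx=4,fy=4))"
```

```text
t 5.55 tcp [0.4265 0.2269 0.1434] yaw 60.8 down [ 0.001 -0.    -1.   ]
tool shift [-0.0016 -0.0022  0.0024] turn z 0.0018
j [ 0.34  0.26 -0.46  0.85 -0.    2.42] ft [ 0.45 -0.79 -0.28] tq [ 0.02  -0.029 -0.023] w 0.0514 ff 0.0
```

View pics/g1.png

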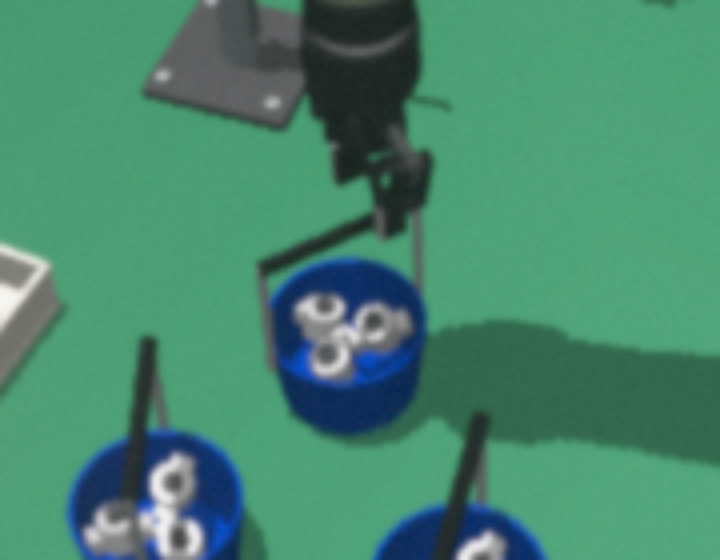

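The open fingers straddle the bar at (390,215), on the right side and clear of the rod. I'll centre on the bar, then close.

{"api": "apply_moves", "payload": {
  "moves": [
    [[-0.001, -0.002, 0.002], [0, 0, 0], 0.3],
    [[0, 0, 0], [0, 0, 0], 0.2],
    [[0, 0, 0], [0, 0, 0], 0],
    [[0, 0, 0], [0, 0, 0], 0],
    [[0, 0, 0], [0, 0, 0], 0],
    [[0, 0, 0], [0, 0, 0], 0]
  ],
  "force": 30
}}

```text
t: 6.35
tcp_pos: [0.4233, 0.2267, 0.1402]
ee_rot: [[0.487, 0.873, -0.001], [0.873, -0.487, -0.001], [-0.001, -0.0, -1.0]]
ft_force: [-0.6, 1.0, 0.8]
width: 0.0001
finger_force: 0.0
```

{"api": "apply_moves", "payload": {
  "moves": [
    [[0, 0, 0], [0, 0, 0], 0],
    [[0, 0, 0], [0, 0, 0], 0],
    [[0, 0, 0], [0, 0, 0], 0],
    [[0, 0, 0], [0, 0, 0], 0]
  ],
  "force": 115
}}

```text
t: 6.85
tcp_pos: [0.4233, 0.2267, 0.1401]
ee_rot: [[0.488, 0.873, -0.001], [0.873, -0.488, -0.001], [-0.001, -0.0, -1.0]]
ft_force: [-0.1, 0.4, -0.1]
width: 0.0001
finger_force: 0.0
```

{"api": "apply_moves", "payload": {
  "moves": [
    [[0, 0, -0.003], [0, 0, 0], 0],
    [[0, 0, -0.004], [0, 0, 0], 0],
    [[0, 0, -0.006], [0, 0, 0], 0],
    [[0, 0, -0.008], [0, 0, 0], 0],
    [[0, 0, -0.01], [0, 0, 0], 0],
    [[0, 0, -0.01], [0, 0, 0], 0],
    [[0, 0, 0], [0, 0, 0], 0],
    [[0, 0, 0], [0, 0, 0], 0]
  ]
}}

```text
t: 7.85
tcp_pos: [0.4232, 0.2267, 0.1811]
ee_rot: [[0.487, 0.873, -0.001], [0.873, -0.487, -0.001], [-0.001, -0.0, -1.0]]
ft_force: [-0.0, 0.2, -0.6]
width: -0.0001
finger_force: 0.0
```

```bash
cat > look.py <<'E'
from go import *
from m import *
def look(x,y,dz,name):
    r=lambda a:np.round(a,4).tolist()
    for n in("side","top"):
        im,d=snapshot(n);P,C=seg(n,im,d)
        near=np.hypot(P[:,0]-x,P[:,1]-y)<.1
        blue=near&(C[:,2]>C[:,0]+40)&(C[:,2]>C[:,1]+20)&(P[:,2]>dz+.06)
        Q=P[blue]
        if len(Q)>20:
            (cx,cy),R=cv2.minEnclosingCircle(Q[:,:2].astype(np.float32))
            rim=Q[abs(np.hypot(Q[:,0]-cx,Q[:,1]-cy)-R)<.006]
            A=np.c_[rim[:,:2]-[cx,cy],np.ones(len(rim))];co=np.linalg.lstsq(A,rim[:,2],rcond=None)[0]
            print(n,"rim",r([cx,cy,R]),"slope",r(co[:2]),"z",r(co[2]),len(rim))
        bar=P[near&(C.max(1)<70)&(abs(P[:,2]-dz-.16)<.025)]
        if len(bar)>5: print(" bar",*map(r,line(bar)))
        h=hook(P,C)
        if len(h): print(" hook zmin/med/max",r(np.percentile(h[:,2],[2,50,98])),"tip",r(h[np.argsort(h[:,0])[:8]].mean(0)))
        cv2.imwrite(f"pics/{name}_{n}.png",im[:,:,::-1])
E
python3 -c "
from look import *
to(.4238,.2266,.181,60.7); look(.437,.251,.04,'l1')"
```

```text
t 7.85 tcp [0.4232 0.2267 0.1811] yaw 60.83 down [-0.001 -0.001 -1.   ]
tool shift [0.0002 0.0005 0.0001] turn z 0.0022
j [ 0.34  0.22 -0.41  0.95 -0.    2.42] ft [-0.01  0.17 -0.65] tq [ 0.006 -0.029  0.06 ] w -0.0001 ff 0.0
 bar [0.4147, 0.2357, 0.2216] [-0.7652, -0.6428, 0.0351] [0.4182, 0.2386, 0.2214] [0.4099, 0.2316, 0.2218]
 hook zmin/med/max [0.2807, 0.2878, 0.2925] tip [0.6582, 0.0101, 0.2898]
 hook zmin/med/max [0.2697, 0.2863, 0.3011] tip [0.5658, -0.0137, 0.3011]
```

The gripper shut on nothing, so I'll look at what happened.

```bash
python3 -c "
from look import *
a=cv2.imread('pics/l1_side.png')[190:340,220:420];b=cv2.imread('pics/l1_top.png')[150:300,170:370]
cv2.imwrite('pics/l1c.png',np.hstack([cv2.resize(a,(400,300)),cv2.resize(b,(400,300))]))
for n in('side','top'):
    im,d=snapshot(n);P,C=seg(n,im,d)
    b,rim=pail(P,C,.44,.252)
    b=b[b[:,2]<.17]
    print(n,len(b),[np.round(x,4).tolist() for x in line(b)],cv2.minEnclosingCircle(rim[:,:2].astype(np.float32)))
"
```

```text
side 131 [[0.4352, 0.2522, 0.1644], [0.4845, 0.8748, 0.0029], [0.4066, 0.2005, 0.1642], [0.4646, 0.3052, 0.1646]] ((0.434459388256073, 0.25050967931747437), 0.06069531664252281)
top 23 [[0.4117, 0.2027, 0.1648], [-0.4522, -0.8911, -0.0378], [0.4164, 0.2121, 0.1652], [0.4069, 0.1934, 0.1644]] ((0.43825027346611023, 0.21307840943336487), 0.04382307082414627)
```

View pics/l1c.png

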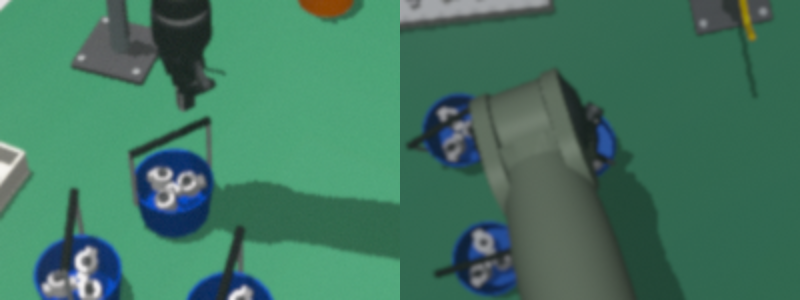

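```bash
python3 -c "
from look import *
for n in('side','top'):
    im,d=snapshot(n);P,C=seg(n,im,d)
    k=(np.hypot(P[:,0]-.42,P[:,1]-.227)<.09)&(P[:,2]>.172)&(P[:,2]<.26)
    Q=P[k]; print(n,len(Q)); 
    for lo in np.arange(.17,.26,.01):
        q=Q[(Q[:,2]>=lo)&(Q[:,2]<lo+.01)]
        if len(q): print(round(lo,2),len(q),np.round(q.mean(0),3),np.round(q.min(0)[:2],3),np.round(q.max(0)[:2],3))
"
```

```text
side 95
0.2 1 [0.421 0.235 0.208] [0.421 0.235] [0.421 0.235]
0.21 15 [0.422 0.236 0.216] [0.41  0.228] [0.434 0.241]
0.22 26 [0.417 0.236 0.225] [0.408 0.229] [0.432 0.243]
0.23 18 [0.418 0.237 0.234] [0.408 0.229] [0.431 0.241]
0.24 9 [0.427 0.237 0.243] [0.42  0.234] [0.434 0.241]
0.25 26 [0.424 0.239 0.256] [0.401 0.223] [0.457 0.254]
top 1
0.25 1 [0.447 0.201 0.255] [0.447 0.201] [0.447 0.201]
```

The camera shows the real fingertips at z≈0.208 where the reported TCP is 0.181. That makes the true tip about 27 mm higher than reported, which explains the miss; x and y agree. The pail wasn't disturbed. I'll reopen, descend that much deeper, and check with the camera before closing.

{"api": "apply_moves", "payload": {
  "moves": [
    [[0, 0, 0], [0, 0, 0], 1],
    [[0, 0, 0], [0, 0, 0], 1],
    [[0, 0, 0], [0, 0, 0], 1],
    [[0, 0, 0], [0, 0, 0], 1],
    [[0, 0, 0.02], [0, 0, 0], 1],
    [[0, 0, 0.015], [0, 0, 0], 0.8],
    [[0, 0, 0.01], [0, 0, 0], 0.6],
    [[0, 0, 0.01], [0, 0, 0], 0.5],
    [[0, 0, 0.006], [0, 0, 0], 0.4],
    [[0, 0, 0], [0, 0, 0], 0.35]
  ],
  "force": 25
}}

```text
t: 9.4
tcp_pos: [0.423, 0.2266, 0.1198]
ee_rot: [[0.487, 0.873, -0.001], [0.873, -0.487, -0.001], [-0.002, -0.001, -1.0]]
ft_force: [-0.2, 0.1, -0.0]
width: 0.0301
finger_force: 0.0
```

```bash
python3 -c "
from look import *
to(.4232,.2267,.114,60.7)
im,d=snapshot('side');P,C=seg('side',im,d)
k=(np.hypot(P[:,0]-.42,P[:,1]-.227)<.06)&(P[:,2]>.125)&(P[:,2]<.22)&(C.max(1)<110)
Q=P[k]
for lo in np.arange(.12,.22,.01):
        q=Q[(Q[:,2]>=lo)&(Q[:,2]<lo+.01)]
        if len(q): print(round(lo,2),len(q),np.round(q.mean(0),3),np.round(q.min(0)[:2],3),np.round(q.max(0)[:2],3))
cv2.imwrite('pics/g2.png',cv2.resize(im[215:315,250:370,::-1],None,fx=5,fy=5))"
```

```text
t 9.4 tcp [0.423  0.2266 0.1198] yaw 60.83 down [-0.001 -0.001 -1.   ]
tool shift [0.0002 0.0001 0.0058] turn z 0.0022
j [ 0.34  0.28 -0.5   0.8  -0.    2.42] ft [-0.24  0.15 -0.02] tq [ 0.04   0.038 -0.035] w 0.0301 ff 0.0
0.12 1 [0.406 0.201 0.127] [0.406 0.201] [0.406 0.201]
0.13 4 [0.407 0.199 0.133] [0.405 0.197] [0.41  0.201]
0.15 28 [0.425 0.241 0.157] [0.399 0.218] [0.451 0.278]
0.16 103 [0.432 0.249 0.165] [0.395 0.218] [0.454 0.278]
0.17 23 [0.422 0.236 0.175] [0.395 0.219] [0.448 0.248]
0.18 11 [0.428 0.235 0.184] [0.394 0.222] [0.445 0.256]
0.19 40 [0.425 0.237 0.196] [0.379 0.213] [0.473 0.261]
0.2 36 [0.413 0.242 0.204] [0.374 0.214] [0.472 0.263]
0.21 66 [0.413 0.243 0.215] [0.37  0.212] [0.476 0.265]
```

View pics/g2.png

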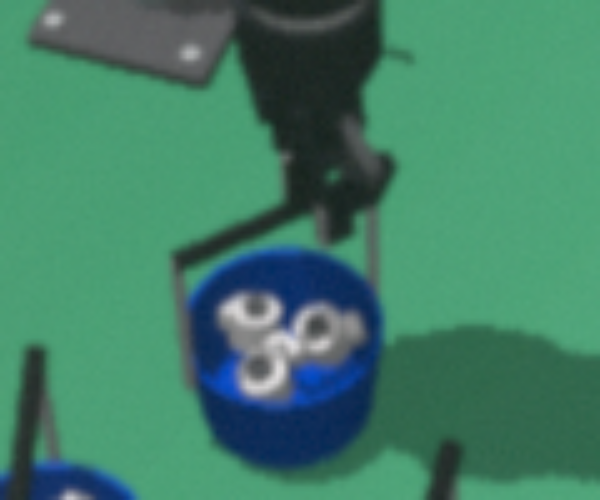

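The finger now reaches below the bar at (335,235). I'll go 6 mm lower and close.

{"api": "apply_moves", "payload": {
  "moves": [
    [[0, 0, 0.006], [0, 0, 0], 0.35],
    [[0, 0, 0], [0, 0, 0], 0.25],
    [[0, 0, 0], [0, 0, 0], 0.1],
    [[0, 0, 0], [0, 0, 0], 0],
    [[0, 0, 0], [0, 0, 0], 0],
    [[0, 0, 0], [0, 0, 0], 0]
  ],
  "force": 30
}}

```text
t: 10.2
tcp_pos: [0.4235, 0.2266, 0.1142]
ee_rot: [[0.488, 0.873, -0.0], [0.873, -0.488, -0.001], [-0.001, 0.0, -1.0]]
ft_force: [1.4, -1.5, -0.7]
width: 0.0107
finger_force: 29.3
```

The grip is good: 10.7 mm wide at 29 N. I'll raise the force and lift slowly.

{"api": "apply_moves", "payload": {
  "moves": [
    [[0, 0, 0], [0, 0, 0], 0],
    [[0, 0, 0], [0, 0, 0], 0],
    [[0, 0, 0], [0, 0, 0], 0],
    [[0, 0, -0.002], [0, 0, 0], 0],
    [[0, 0, -0.003], [0, 0, 0], 0],
    [[0, 0, -0.004], [0, 0, 0], 0],
    [[0, 0, -0.006], [0, 0, 0], 0],
    [[0, 0, -0.01], [0, 0, 0], 0],
    [[0, 0, -0.01], [0, 0, 0], 0],
    [[0, 0, -0.005], [0, 0, 0], 0],
    [[0, 0, 0], [0, 0, 0], 0],
    [[0, 0, 0], [0, 0, 0], 0]
  ],
  "force": 115
}}

```text
t: 11.7
tcp_pos: [0.4231, 0.2266, 0.1539]
ee_rot: [[0.487, 0.873, -0.001], [0.873, -0.487, -0.001], [-0.001, -0.0, -1.0]]
ft_force: [0.3, -0.1, -5.7]
width: 0.0086
finger_force: 112.2
```

```bash
python3 -c "
from look import *
to(.4238,.2266,.154,60.7); look(.437,.251,.04,'l2')"
```

```text
t 11.7 tcp [0.4231 0.2266 0.1539] yaw 60.83 down [-0.001 -0.001 -1.   ]
tool shift [ 0.0003  0.0007 -0.0001] turn z 0.0022
j [ 0.34  0.24 -0.45  0.88 -0.    2.42] ft [ 0.28 -0.14 -5.74] tq [-0.127  0.106  0.019] w 0.0086 ff 112.2
side rim [0.4337, 0.2475, 0.0615] slope [0.0197, 0.0126] z 0.1066 117
 bar [0.4356, 0.261, 0.205] [0.5723, 0.818, -0.0578] [0.4096, 0.2239, 0.2076] [0.4654, 0.3035, 0.202]
 hook zmin/med/max [0.2818, 0.2879, 0.2927] tip [0.6561, 0.0061, 0.2875]
top rim [0.426, 0.2296, 0.0521] slope [-6.334, 1.6376] z 0.4006 11
 bar [0.4079, 0.1996, 0.2016] [0.3984, 0.3209, 0.8593] [0.4028, 0.1955, 0.1907] [0.411, 0.202, 0.2082]
 hook zmin/med/max [0.2706, 0.286, 0.3015] tip [0.5657, -0.0136, 0.3016]
```

The pail weighs about 5.7 N, so I expect the hook to sag about 57 mm. Next: rise, turn to the hook's yaw, and move to a point outboard of the hook's tip.

{"api": "apply_moves", "payload": {
  "moves": [
    [[0, 0, -0.01], [0, 0, 0], 0],
    [[0, 0, -0.02], [0, 0, 0], 0],
    [[0, 0, -0.025], [0, 0, 0], 0],
    [[0, 0, -0.025], [0, 0, 0], 0],
    [[0, 0, -0.025], [0, 0, 0], 0],
    [[0, 0, -0.02], [0, 0, 0], 0],
    [[0, 0, -0.01], [0, 0, 0], 0],
    [[0, 0, 0], [0, 0, -0.04], 0],
    [[0, 0, 0], [0, 0, -0.08], 0],
    [[0, 0, 0], [0, 0, -0.1], 0],
    [[0, 0, 0], [0, 0, -0.1], 0],
    [[0, 0, 0], [0, 0, -0.1], 0],
    [[0, 0, 0], [0, 0, -0.1], 0],
    [[0, 0, 0], [0, 0, -0.08], 0],
    [[0, 0, 0], [0, 0, -0.06], 0],
    [[0, 0, 0], [0, 0, -0.033], 0],
    [[0, 0, 0], [0, 0, 0], 0]
  ]
}}

```text
t: 13.92
tcp_pos: [0.4233, 0.2267, 0.289]
ee_rot: [[-0.182, 0.983, -0.001], [0.983, 0.182, -0.001], [-0.001, -0.001, -1.0]]
ft_force: [0.8, 0.6, -6.1]
width: 0.0085
finger_force: 112.7
```

{"api": "apply_moves", "payload": {
  "moves": [
    [[-0.01, 0, 0], [0, 0, 0], 0],
    [[-0.018, 0.001, 0], [0, 0, 0], 0],
    [[-0.022, 0.002, 0], [0, 0, 0], 0],
    [[-0.022, 0.002, 0], [0, 0, 0], 0],
    [[-0.022, 0.002, 0], [0, 0, 0], 0],
    [[-0.022, 0.002, 0], [0, 0, 0], 0],
    [[-0.022, 0.002, 0], [0, 0, 0], 0],
    [[-0.022, 0.002, 0], [0, 0, 0], 0],
    [[-0.022, 0.002, 0], [0, 0, 0], 0],
    [[-0.022, 0.002, 0], [0, 0, 0], 0],
    [[-0.022, 0.002, 0], [0, 0, 0], 0],
    [[-0.022, 0.002, 0], [0, 0, 0], 0],
    [[-0.018, 0, 0], [0, 0, 0], 0],
    [[-0.014, 0, 0], [0, 0, 0], 0],
    [[-0.008, 0, 0], [0, 0, 0], 0],
    [[0, 0, 0], [0, 0, 0], 0],
    [[0, 0, 0], [0, 0, 0], 0]
  ]
}}

```text
t: 16.05
tcp_pos: [0.4965, -0.0519, 0.2893]
ee_rot: [[-0.183, 0.983, -0.001], [0.983, 0.183, -0.0], [-0.0, -0.001, -1.0]]
ft_force: [0.9, 0.7, -6.1]
width: 0.0089
finger_force: 112.5
```

```bash
python3 -c "
from look import *
to(.496,-.0535,.289,100.5); look(.491,-.026,.175,'l3')
a=cv2.imread('pics/l3_side.png')[90:240,220:420];b=cv2.imread('pics/l3_top.png')[90:240,240:440]
cv2.imwrite('pics/l3c.png',np.hstack([cv2.resize(a,(400,300)),cv2.resize(b,(400,300))]))"
```

```text
t 16.05 tcp [ 0.4965 -0.0519  0.2893] yaw 100.56 down [-0.001 -0.    -1.   ]
tool shift [-0.0015 -0.0008  0.0003] turn z 0.0011
j [-0.25  0.19 -0.16  1.22 -0.    1.13] ft [ 0.89  0.69 -6.06] tq [-0.148 -0.001  0.023] w 0.0089 ff 112.5
side rim [0.4917, -0.0253, 0.0606] slope [0.0113, 0.018] z 0.2423 146
 bar [0.4895, -0.0278, 0.3426] [-0.1801, 0.9815, -0.0656] [0.4959, -0.0624, 0.3449] [0.4778, 0.0361, 0.3383]
 hook zmin/med/max [0.271, 0.2858, 0.3015] tip [0.5635, -0.0093, 0.3004]
top rim [0.4965, -0.0132, 0.0545] slope [-0.002, -0.001] z 0.2425 23
 bar [0.4847, 0.0128, 0.3383] [-0.2039, 0.9778, -0.0483] [0.4897, -0.0114, 0.3395] [0.4803, 0.0341, 0.3372]
 hook zmin/med/max [0.2714, 0.2864, 0.3017] tip [0.5662, -0.0127, 0.3007]
```

View pics/l3c.png

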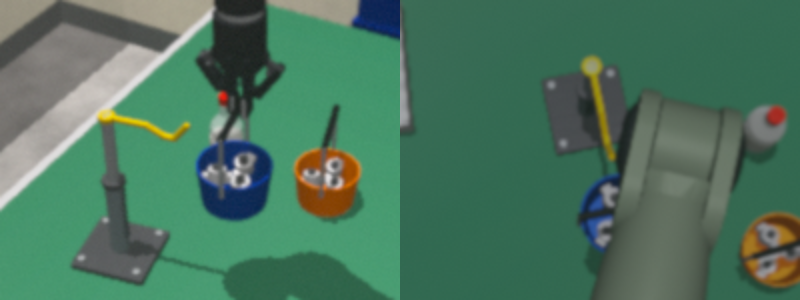

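Hook tip is at (187,125) in the left panel and the pail hangs beside it, with its bar (232,120) above tip height. The bar's +y end is about 3° low, so I'll level it, then move inward so the hook passes through the window.

{"api": "apply_moves", "payload": {
  "moves": [
    [[0, 0, 0], [0, 0.025, 0], 0],
    [[-0.001, 0, 0], [0, 0.025, 0], 0],
    [[0, 0.006, 0], [0, 0, 0], 0],
    [[0, 0.012, 0], [0, 0, 0], 0],
    [[0, 0.015, 0], [0, 0, 0], 0],
    [[0, 0.015, 0], [0, 0, 0], 0],
    [[0, 0.015, 0], [0, 0, 0], 0],
    [[0, 0.015, 0], [0, 0, 0], 0],
    [[0, 0.012, 0], [0, 0, 0], 0],
    [[0, 0.008, 0], [0, 0, 0], 0],
    [[0, 0.005, 0], [0, 0, 0], 0],
    [[0, 0, 0], [0, 0, 0], 0],
    [[0, 0, 0], [0, 0, 0], 0]
  ]
}}

```text
t: 17.77
tcp_pos: [0.5978, -0.0347, 0.2893]
ee_rot: [[-0.182, 0.983, -0.01], [0.982, 0.183, 0.048], [0.049, -0.001, -0.999]]
ft_force: [-0.1, -0.9, -5.4]
width: 0.0086
finger_force: 112.5
```

```bash
python3 -c "
from look import *
to(.5978,-.0346,.289,100.5); look(.592,-.007,.175,'l4')
a=cv2.imread('pics/l4_side.png')[90:240,200:400];b=cv2.imread('pics/l4_top.png')[70:220,240:440]
cv2.imwrite('pics/l4c.png',np.hstack([cv2.resize(a,(400,300)),cv2.resize(b,(400,300))]))"
```

```text
t 17.77 tcp [ 0.5978 -0.0347  0.2893] yaw 100.52 down [-0.01   0.048 -0.999]
tool shift [0.0001 0.     0.0003] turn z 0.0003
j [-0.21  0.4   0.12  1.32  0.05  1.18] ft [-0.07 -0.89 -5.43] tq [-0.255 -0.033  0.055] w 0.0086 ff 112.5
side rim [0.5931, -0.0067, 0.0613] slope [0.0118, 0.0197] z 0.2433 132
 bar [0.5905, -0.0117, 0.3435] [-0.1674, 0.985, -0.0427] [0.596, -0.0441, 0.3449] [0.5795, 0.0528, 0.3407]
 hook zmin/med/max [0.2633, 0.2863, 0.3003] tip [0.5638, -0.0105, 0.2999]
top rim [0.5969, 0.001, 0.0572] slope [-0.0173, 0.0584] z 0.2447 22
 bar [0.5874, 0.022, 0.3402] [0.172, -0.9841, 0.0438] [0.5824, 0.0505, 0.3389] [0.5924, -0.0067, 0.3415]
 hook zmin/med/max [0.2796, 0.2874, 0.2938] tip [0.6143, -0.004, 0.28]
```

View pics/l4c.png

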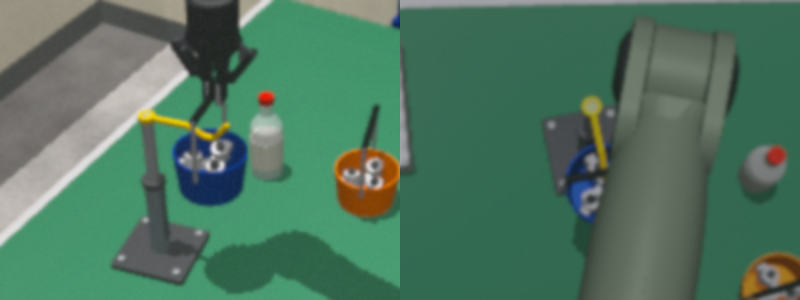

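The hook now lies in the window with the dip at (213,133), under the bar. I'll trim the level a bit more and lower to just above contact.

{"api": "apply_moves", "payload": {
  "moves": [
    [[0, 0, 0], [0, 0.015, 0], 0],
    [[0, 0, 0], [0, 0.015, 0], 0],
    [[-0.0003, 0, 0.004], [0, 0, 0], 0],
    [[-0.0006, 0, 0.008], [0, 0, 0], 0],
    [[-0.0008, 0, 0.01], [0, 0, 0], 0],
    [[-0.0008, 0, 0.01], [0, 0, 0], 0],
    [[-0.0006, 0, 0.008], [0, 0, 0], 0],
    [[-0.0003, 0, 0.005], [0, 0, 0], 0],
    [[0, 0, 0], [0, 0, 0], 0],
    [[0, 0, 0], [0, 0, 0], 0]
  ]
}}

```text
t: 19.12
tcp_pos: [0.5983, -0.0345, 0.2445]
ee_rot: [[-0.182, 0.983, -0.015], [0.98, 0.183, 0.078], [0.079, -0.0, -0.997]]
ft_force: [0.3, 0.2, -6.3]
width: 0.0084
finger_force: 112.5
```

```bash
cat >> look.py <<'E'
def avg(n=16):
    F=[];T=[]
    for _ in range(n):
        snapshot("side");s=get_state();F.append(s["ft_force"]);T.append(s["torque"])
    print("F",np.round(np.mean(F,0),2),"sd",np.round(np.std(F,0),2),"T",np.round(np.mean(T,0),3))
E
python3 -c "
from look import *
to(.5978,-.0346,.244,100.5); look(.592,-.007,.13,'l5');avg(10)"
```

```text
t 19.12 tcp [ 0.5983 -0.0345  0.2445] yaw 100.53 down [-0.015  0.078 -0.997]
tool shift [-0.     -0.0005  0.0005] turn z 0.0005
j [-0.22  0.42  0.04  1.23  0.07  1.16] ft [ 0.27  0.18 -6.32] tq [-0.348 -0.048 -0.061] w 0.0084 ff 112.5
side rim [0.5949, -0.004, 0.0623] slope [0.0072, 0.039] z 0.1987 89
 bar [0.591, -0.012, 0.2998] [-0.1627, 0.9863, -0.028] [0.5967, -0.0462, 0.3008] [0.5807, 0.0504, 0.298]
 hook zmin/med/max [0.2735, 0.2869, 0.3022] tip [0.5631, -0.0088, 0.3008]
top rim [0.5953, -0.0034, 0.0574] slope [-0.0169, 0.0833] z 0.2001 62
 bar [0.5888, 0.0168, 0.297] [-0.192, 0.9805, -0.0411] [0.5953, -0.0164, 0.2983] [0.5822, 0.0506, 0.2955]
 hook zmin/med/max [0.2766, 0.2867, 0.292] tip [0.6023, -0.0061, 0.2791]
F [-0.04 -0.32 -6.18] sd [0.47 0.44 0.71] T [-0.379 -0.058  0.002]
```

```bash
cat > lev.py <<'E'
from look import *
def lev(mx,my,yaw,zb):
    a=np.radians(yaw);e=np.array([np.cos(a),np.sin(a)]);f=np.array([e[1],-e[0]])
    for n in("side","top"):
        S=[];Rm=[];G=[]
        for _ in range(3):
            im,d=snapshot(n);P,C=seg(n,im,d);q=P[:,:2]-[mx,my];t=q@e;w=q@f
            k=(t>.004)&(t<.056)&(abs(w)<.012)&(C.max(1)<75)&(abs(P[:,2]-zb-.004)<.012);S.append(np.c_[t[k],P[k,2]])
            blue=(C[:,2]>C[:,0]+30)&(C[:,2]>C[:,1]+15)&(abs(P[:,2]-zb+.09)<.022)&(np.hypot(t,w)>.05)&(np.hypot(t,w)<.066)
            # topmost points per azimuth
            az=np.round(np.degrees(np.arctan2(t,w))/12)
            for b in np.unique(az[blue]):
                j=np.where(blue&(az==b))[0];i=j[np.argsort(P[j,2])[-2:]];Rm.append([t[i].mean(),w[i].mean(),P[i,2].mean()])
            G.append(hook(P,C))
        S=np.vstack(S);Rm=np.array(Rm)
        if len(S)>8: pf=np.polyfit(S[:,0],S[:,1],1);print(n,"bar slope",np.round(pf[0],4),"top z mid",np.round(pf[1],4),len(S))
        if len(Rm)>8:
            c=np.linalg.lstsq(np.c_[Rm[:,:2],np.ones(len(Rm))],Rm[:,2],rcond=None)[0];print("  rim slope along bar, along hook, z",np.round(c,4),len(Rm))
        g=np.vstack(G);r=-( (g[:,:2]-[.693,.0115])@f );h=g[(r>90e-3)&(r<114e-3)];l=g[(r>.02)&(r<.06)];tp=g[r>.126]
        print("  hook dip top",*(np.round(np.percentile(h[:,2],[50,90]),4) if len(h) else []),"level top",np.round(np.percentile(l[:,2],[50,90]),4) if len(l) else '', "tip",np.round(np.median(tp[:,2]),4) if len(tp) else '')
E
python3 -c "
from lev import *
lev(.592,-.007,100.5,.292)"
```

```text
side bar slope 0.0618 top z mid 0.2965 96
  rim slope along bar, along hook, z [0.0737 0.0111 0.2023] 93
  hook dip top 0.2757 0.2939 level top [0.2878 0.2907] tip 0.301
top bar slope 0.0432 top z mid 0.2962 212
  rim slope along bar, along hook, z [0.0738 0.003  0.2023] 45
  hook dip top 0.2748 0.2767 level top [0.2873 0.2906] tip
```

Excluding the finger pixels, the pail is actually tilted +0.07 rad, and that came from my own trims; the grip is rigid and it started out level. I'll undo it.

{"api": "apply_moves", "payload": {
  "moves": [
    [[0, 0, 0], [0, -0.015, 0], 0],
    [[0, 0, 0], [0, -0.02, 0], 0],
    [[0, 0, 0], [0, -0.02, 0], 0],
    [[0, 0, 0], [0, -0.013, 0], 0],
    [[0, 0, 0], [0, 0, 0], 0],
    [[0, 0, 0], [0, 0, 0], 0]
  ]
}}

```text
t: 20.78
tcp_pos: [0.5981, -0.0344, 0.2441]
ee_rot: [[-0.183, 0.983, -0.003], [0.983, 0.183, 0.011], [0.011, -0.001, -1.0]]
ft_force: [0.8, 0.2, -5.5]
width: 0.0086
finger_force: 112.5
```

```bash
python3 -c "
from lev import *
to(.5978,-.0346,.244,100.5);lev(.592,-.007,100.5,.289)"
```

```text
t 20.77 tcp [ 0.5981 -0.0344  0.2441] yaw 100.54 down [-0.003  0.011 -1.   ]
tool shift [-0.0001 -0.0003  0.0001] turn z 0.0006
j [-0.19  0.4   0.02  1.19  0.01  1.2 ] ft [ 0.82  0.18 -5.5 ] tq [-0.145 -0.005 -0.034] w 0.0086 ff 112.5
side bar slope 0.004 top z mid 0.2949 108
  rim slope along bar, along hook, z [0.0208 0.0127 0.2012] 93
  hook dip top 0.2752 0.2802 level top [0.2879 0.2908] tip 0.3004
top bar slope 0.0123 top z mid 0.2933 159
  rim slope along bar, along hook, z [-0.0038  0.0197  0.201 ] 35
  hook dip top level top [0.2869 0.2913] tip
```

Level now. I'll lower into contact and transfer the weight gradually.

{"api": "apply_moves", "payload": {
  "moves": [
    [[0, 0, 0.003], [0, 0, 0], 0],
    [[0, 0, 0.003], [0, 0, 0], 0],
    [[0, 0, 0.002], [0, 0, 0], 0],
    [[0, 0, 0.002], [0, 0, 0], 0],
    [[0, 0, 0.002], [0, 0, 0], 0],
    [[0, 0, 0.002], [0, 0, 0], 0],
    [[0, 0, 0.002], [0, 0, 0], 0],
    [[0, 0, 0.002], [0, 0, 0], 0],
    [[0, 0, 0.002], [0, 0, 0], 0],
    [[0, 0, 0.002], [0, 0, 0], 0],
    [[0, 0, 0.002], [0, 0, 0], 0],
    [[0, 0, 0.002], [0, 0, 0], 0],
    [[0, 0, 0.002], [0, 0, 0], 0],
    [[0, 0, 0], [0, 0, 0], 0]
  ]
}}

```text
t: 22.82
tcp_pos: [0.598, -0.0343, 0.216]
ee_rot: [[-0.183, 0.983, -0.003], [0.983, 0.183, 0.011], [0.011, -0.001, -1.0]]
ft_force: [-1.4, -0.7, -4.7]
width: 0.0083
finger_force: 112.6
```

```bash
python3 -c "
from lev import *
to(.5978,-.0346,.218,100.5);lev(.592,-.007,100.5,.260);avg(6)"
```

```text
t 22.82 tcp [ 0.598  -0.0343  0.216 ] yaw 100.53 down [-0.003  0.011 -1.   ]
tool shift [-0.0003 -0.0003 -0.002 ] turn z 0.0005
j [-0.19  0.41 -0.03  1.13  0.01  1.2 ] ft [-1.43 -0.73 -4.72] tq [-0.345  0.131  0.06 ] w 0.0083 ff 112.6
side bar slope -0.0033 top z mid 0.2676 104
  rim slope along bar, along hook, z [0.0092 0.0194 0.173 ] 93
  hook dip top 0.2582 0.2647 level top [0.2685 0.2719] tip 0.2818
top bar slope 0.0007 top z mid 0.2657 131
  rim slope along bar, along hook, z [-0.0239  0.0144  0.1741] 33
  hook dip top 0.6578 0.6623 level top [0.268  0.2717] tip 
F [-0.68 -1.29 -4.04] sd [0.37 0.47 0.55] T [-0.41   0.151  0.028]
```

{"api": "apply_moves", "payload": {
  "moves": [
    [[0, 0, 0.002], [0, 0, 0], 0],
    [[0, 0, 0.002], [0, 0, 0], 0],
    [[0, 0, 0.002], [0, 0, 0], 0],
    [[0, 0, 0.002], [0, 0, 0], 0],
    [[0, 0, 0.002], [0, 0, 0], 0],
    [[0, 0, 0.002], [0, 0, 0], 0],
    [[0, 0, 0.002], [0, 0, 0], 0],
    [[0, 0, 0.002], [0, 0, 0], 0],
    [[0, 0, 0.002], [0, 0, 0], 0],
    [[0, 0, 0.002], [0, 0, 0], 0],
    [[0, 0, 0.002], [0, 0, 0], 0],
    [[0, 0, 0.002], [0, 0, 0], 0],
    [[0, 0, 0.002], [0, 0, 0], 0],
    [[0, 0, 0.002], [0, 0, 0], 0],
    [[0, 0, 0.002], [0, 0, 0], 0],
    [[0, 0, 0.002], [0, 0, 0], 0],
    [[0, 0, 0], [0, 0, 0], 0]
  ]
}}

```text
t: 25.55
tcp_pos: [0.598, -0.0339, 0.184]
ee_rot: [[-0.183, 0.983, -0.003], [0.983, 0.183, 0.011], [0.011, -0.001, -1.0]]
ft_force: [0.9, -3.6, -0.7]
width: 0.0086
finger_force: 112.8
```

```bash
python3 -c "
from lev import *
to(.5978,-.0346,.184,100.5);lev(.592,-.007,100.5,.228);avg(16)"
```

```text
t 25.55 tcp [ 0.598  -0.0339  0.184 ] yaw 100.52 down [-0.003  0.011 -1.   ]
tool shift [-0.0006 -0.0003 -0.    ] turn z 0.0004
j [-0.19  0.43 -0.09  1.06  0.01  1.2 ] ft [ 0.95 -3.62 -0.71] tq [-0.809 -0.02  -0.021] w 0.0086 ff 112.8
side bar slope 0.0355 top z mid 0.2345 97
  rim slope along bar, along hook, z [0.0237 0.012  0.1413] 93
  hook dip top 0.226 0.2331 level top [0.2375 0.2404] tip 0.2508
top bar slope -0.0169 top z mid 0.2351 133
  rim slope along bar, along hook, z [0.0674 0.0365 0.1387] 33
  hook dip top 0.6458 0.6458 level top [0.2368 0.24  ] tip 
F [ 0.51 -4.28 -0.83] sd [0.6  0.32 0.4 ] T [-0.861 -0.111  0.01 ]
```

Fz is nearly transferred (-0.8 N), but a 4 N side force has built up. It's friction from a sub-millimetre sideways drift along the bar, so I'll ease that off while going on down.

{"api": "apply_moves", "payload": {
  "moves": [
    [[-0.0003, 0, 0.0015], [0, 0, 0], 0],
    [[-0.0003, 0, 0.0015], [0, 0, 0], 0],
    [[0, 0, 0.0015], [0, 0, 0], 0],
    [[0, 0, 0.0015], [0, 0, 0], 0],
    [[0, 0, 0], [0, 0, 0], 0]
  ]
}}

```text
t: 27.28
tcp_pos: [0.598, -0.034, 0.178]
ee_rot: [[-0.183, 0.983, -0.003], [0.983, 0.183, 0.012], [0.012, -0.001, -1.0]]
ft_force: [0.9, 0.5, 0.1]
width: 0.0085
finger_force: 112.9
```

```bash
python3 -c "
from lev import *
to(.5978,-.0346,.178,100.5);lev(.592,-.007,100.5,.223);avg(16)"
```

```text
t 27.27 tcp [ 0.598 -0.034  0.178] yaw 100.54 down [-0.003  0.012 -1.   ]
tool shift [-0.0006 -0.0003 -0.0001] turn z 0.0008
j [-0.19  0.44 -0.1   1.04  0.01  1.2 ] ft [0.86 0.5  0.14] tq [-0.234 -0.09   0.001] w 0.0085 ff 112.9
side bar slope 0.0087 top z mid 0.2292 106
  rim slope along bar, along hook, z [0.0504 0.0026 0.1352] 93
  hook dip top 0.22 0.2241 level top [0.2311 0.2344] tip 0.244
top bar slope 0.0363 top z mid 0.2265 145
  rim slope along bar, along hook, z [0.0556 0.0162 0.1341] 33
  hook dip top 0.6235 0.631 level top [0.231  0.2347] tip 
F [ 0.48  0.78 -0.03] sd [0.34 0.83 0.48] T [ 0.161 -0.092 -0.015]
```

```bash
sed -i 's/range(3)/range(7)/' lev.py; python3 -c "
from lev import *
lev(.592,-.007,100.5,.222)
im,d=snapshot('side');cv2.imwrite('pics/w1.png',cv2.resize(im[100:220,230:370,::-1],None,fx=5,fy=5,interpolation=cv2.INTER_CUBIC))
s=get_state();print(s['ft_force'],s['torque'])"
```

```text
side bar slope 0.0144 top z mid 0.2295 245
  rim slope along bar, along hook, z [0.0421 0.0083 0.1356] 214
  hook dip top 0.2202 0.2284 level top [0.2314 0.2346] tip 0.2433
top bar slope -0.0163 top z mid 0.2295 338
  rim slope along bar, along hook, z [0.0468 0.0144 0.1342] 77
  hook dip top 0.6206 0.6247 level top [0.2307 0.2346] tip 
[ 0.78015887  2.66867772 -0.69053473] [ 0.48974917 -0.04941569 -0.07638203]
```

View pics/w1.png

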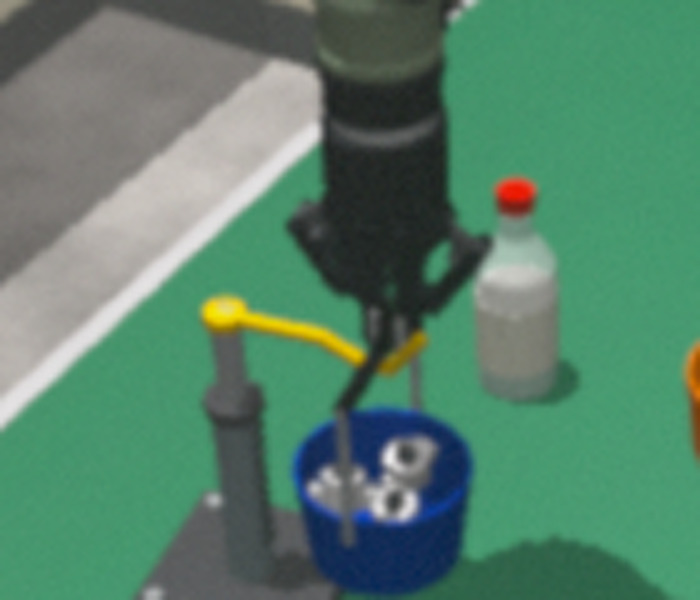

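The bar sits in the dip at (378,365) and looks level. The spring is down 57 mm with Fz≈0. I'll make a tiny trim of tilt and side force, then measure again.

{"api": "apply_moves", "payload": {
  "moves": [
    [[-0.0002, 0, 0], [0, -0.008, 0], 0],
    [[-0.0002, 0, 0], [0, -0.007, 0], 0],
    [[0, 0, 0], [0, 0, 0], 0],
    [[0, 0, 0], [0, 0, 0], 0]
  ]
}}

```text
t: 29.62
tcp_pos: [0.5981, -0.0348, 0.1781]
ee_rot: [[-0.183, 0.983, -0.0], [0.983, 0.183, -0.004], [-0.004, -0.001, -1.0]]
ft_force: [0.4, 2.6, -0.2]
width: 0.0085
finger_force: 112.9
```

```bash
python3 -c "
from lev import *
avg(10);lev(.592,-.007,100.5,.222);avg(10);to(.5978,-.0346,.178,100.5)"
```

```text
F [ 0.41  1.92 -0.07] sd [0.65 0.46 0.52] T [ 0.396 -0.076 -0.033]
side bar slope 0.0065 top z mid 0.229 231
  rim slope along bar, along hook, z [0.0283 0.0108 0.1353] 216
  hook dip top 0.2204 0.2258 level top [0.2313 0.2345] tip 0.2435
top bar slope -0.0589 top z mid 0.2306 276
  rim slope along bar, along hook, z [-0.0324 -0.0085  0.1366] 71
  hook dip top 0.6407 0.6434 level top  tip 
F [0.09 1.37 0.03] sd [0.46 0.36 0.49] T [ 0.314 -0.076 -0.024]
t 31.32 tcp [ 0.5981 -0.0347  0.1781] yaw 100.53 down [-0.    -0.004 -1.   ]
tool shift [ 0.0002 -0.0003  0.0001] turn z 0.0006
j [-0.18  0.43 -0.1   1.04 -0.    1.21] ft [-0.06  1.92  0.52] tq [ 0.319 -0.064 -0.024] w 0.0082 ff 112.9
```

Fz is -0.02 N averaged and the pail is level. I'll soften the grip, then open slowly.

{"api": "apply_moves", "payload": {
  "moves": [
    [[0.0002, 0, 0], [0, 0, 0], 0],
    [[0, 0, 0], [0, 0, 0], 0],
    [[0, 0, 0], [0, 0, 0], 0]
  ],
  "force": 60
}}

```text
t: 31.7
tcp_pos: [0.5981, -0.0347, 0.1781]
ee_rot: [[-0.183, 0.983, -0.0], [0.983, 0.183, -0.004], [-0.004, -0.001, -1.0]]
ft_force: [0.5, 0.0, 0.5]
width: 0.0089
finger_force: 112.9
```

{"api": "apply_moves", "payload": {
  "moves": [
    [[0, 0, 0], [0, 0, 0], 0],
    [[0, 0, 0], [0, 0, 0], 0],
    [[0, 0, 0], [0, 0, 0], 0],
    [[0, 0, 0], [0, 0, 0], 0]
  ],
  "force": 20
}}

```text
t: 32.2
tcp_pos: [0.5981, -0.0347, 0.1781]
ee_rot: [[-0.183, 0.983, -0.0], [0.983, 0.183, -0.004], [-0.004, -0.001, -1.0]]
ft_force: [0.1, -0.1, -0.3]
width: 0.0084
finger_force: 112.9
```

```bash
python3 -c "
from lev import *
avg(10);lev(.592,-.007,100.5,.222)"
```

```text
F [ 0.6  -0.46 -0.03] sd [0.45 0.54 0.28] T [-0.06  -0.122 -0.023]
side bar slope 0.0065 top z mid 0.229 238
  rim slope along bar, along hook, z [0.0271 0.0163 0.1356] 217
  hook dip top 0.2192 0.2241 level top [0.2312 0.2348] tip 0.2433
top bar slope -0.0218 top z mid 0.2287 275
  rim slope along bar, along hook, z [-0.012  -0.0174  0.1361] 72
  hook dip top level top  tip
```

{"api": "apply_moves", "payload": {
  "moves": [
    [[0, 0, 0], [0, 0, 0], 0.1],
    [[0, 0, 0], [0, 0, 0], 0.12],
    [[0, 0, 0], [0, 0, 0], 0.14],
    [[0, 0, 0], [0, 0, 0], 0.16],
    [[0, 0, 0], [0, 0, 0], 0.18],
    [[0, 0, 0], [0, 0, 0], 0.22],
    [[0, 0, 0], [0, 0, 0], 0.28],
    [[0, 0, 0], [0, 0, 0], 0.35],
    [[0, 0, 0], [0, 0, 0], 0.42],
    [[0, 0, 0], [0, 0, 0], 0.42]
  ],
  "force": 20
}}

```text
t: 34.65
tcp_pos: [0.598, -0.0345, 0.1781]
ee_rot: [[-0.183, 0.983, -0.0], [0.983, 0.183, -0.004], [-0.004, -0.001, -1.0]]
ft_force: [0.0, 0.2, -0.2]
width: 0.0357
finger_force: 0.0
```

```bash
python3 -c "
from lev import *
to(.5978,-.0346,.178,100.5);lev(.592,-.007,100.5,.222)"
```

```text
t 34.65 tcp [ 0.598  -0.0345  0.1781] yaw 100.53 down [-0.    -0.004 -1.   ]
tool shift [-0.     -0.0003  0.0001] turn z 0.0006
j [-0.18  0.43 -0.1   1.04 -0.    1.21] ft [ 0.    0.16 -0.19] tq [ 0.031 -0.01   0.048] w 0.0357 ff 0.0
side bar slope 0.0053 top z mid 0.2295 248
  rim slope along bar, along hook, z [ 0.0254 -0.0098  0.1351] 215
  hook dip top 0.2197 0.2249 level top [0.2311 0.2346] tip 0.2444
top bar slope -0.0439 top z mid 0.2302 286
  rim slope along bar, along hook, z [0.112  0.0368 0.1299] 77
  hook dip top level top  tip
```

The hook hasn't moved (0.2312 to 0.2311) and the pail hangs free. I'll retreat straight up.

{"api": "apply_moves", "payload": {
  "moves": [
    [[0, 0, -0.004], [0, 0, 0], 0.42],
    [[0, 0, -0.008], [0, 0, 0], 0.42],
    [[0, 0, -0.012], [0, 0, 0], 0.42],
    [[0, 0, -0.015], [0, 0, 0], 0.42],
    [[0, 0, -0.02], [0, 0, 0], 0.42],
    [[0, 0, -0.025], [0, 0, 0], 0.42],
    [[0, 0, -0.025], [0, 0, 0], 0.42],
    [[0, 0, -0.025], [0, 0, 0], 0.42],
    [[0, 0, -0.02], [0, 0, 0], 0.42],
    [[0, 0, 0], [0, 0, 0], 0.42],
    [[0, 0, 0], [0, 0, 0], 0.42],
    [[0, 0, 0], [0, 0, 0], 0.42]
  ]
}}

```text
t: 36.85
tcp_pos: [0.5975, -0.0339, 0.3311]
ee_rot: [[-0.183, 0.983, -0.002], [0.983, 0.183, -0.003], [-0.003, -0.003, -1.0]]
ft_force: [-0.6, 0.7, 0.0]
width: 0.0357
finger_force: 0.0
```

```bash
python3 -c "
from lev import *
lev(.592,-.007,100.5,.222);lev(.592,-.007,100.5,.222)
im,d=snapshot('side');cv2.imwrite('pics/w2.png',cv2.resize(im[80:240,210:410,::-1],None,fx=4,fy=3.75))
for t in('orange_pail','oil_bottle'):print(look_for(t,'side')[0])
to(.6,-.03,.33,100.5)"
```

```text
side bar slope 0.0084 top z mid 0.2292 239
  rim slope along bar, along hook, z [ 0.0244 -0.0102  0.1352] 216
  hook dip top 0.2197 0.2277 level top [0.2313 0.2349] tip 0.2432
top bar slope -0.0172 top z mid 0.2292 245
  rim slope along bar, along hook, z [0.078  0.0207 0.1316] 70
  hook dip top level top [0.2313 0.2347] tip Traceback (most recent call last):
  File "<string>", line 3, in <module>
    lev(.592,-.007,100.5,.222);lev(.592,-.007,100.5,.222)
                               ~~~^^^^^^^^^^^^^^^^^^^^^^^
  File "lev.py", line 7, in lev
    im,d=snapshot(n);P,C=seg(n,im,d);q=P[:,:2]-[mx,my];t=q@e;w=q@f
         ~~~~~~~~^^^
ValueError: 200 camera calls are used up
```

The camera calls are used up, but the last measurement already shows the pail hanging level, with the hook steady at 0.2313 and the gripper clear. I'm handing in.

```bash
python3 -c "
from cell import *
print(get_state()['t'],get_state()['ft_force']);print(job_done())"
```

```text
37.6 [ 0.88923659 -0.38092835 -0.07149607]
the job is handed in; nothing more can be done
None
```

The blue pail hangs level in the hook's dip (57 mm sag, about 5.8 N), the hook didn't move on release and the job was handed in at 37.6 s; on the way my trims tipped the pail about 4° for under 2 s, and the camera calls ran out before a last look at the orange pail and bottle.

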